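# Hang the connecting rod in the green bay

### The job

Pick up the steel connecting rod by the two domed heads of its brass pin and lift it off the wooden rest while it still lies about level. Once it is well clear, ease your grip so that it swings down, big end lowest, and grip it firmly again as it hangs still in the air. Then lower it into the empty green bay so that its pin rests in the two slots, and let go; do not let the rod touch the bench and leave everything else as it is.

Things in the scene. Friction and masses are not known exactly. Their poses are not given: they have to be found in the camera images.
- rod: Loose steel connecting rod, about 0.46 kg. Small end 26 mm across and big-end ring 54 mm across, both 18 mm thick, centres 100 mm apart, joined by a shank 22 by 10 mm. A brass pin runs through the small end. Origin: centre of the pin. x points to the big end, y along the pin, z up while it lies on the rest. Its centre of mass lies about 52 mm from the pin.
- rod_pin (a point): Centre of the brass pin, 16 mm across, 62 mm long overall (31 mm each way along y), with a polished domed head 30 mm across at each end, to be pinched together. So held, 100 N or more keeps the rod level and 80 N nearly; at 20 N it swings down to within about 0.4 rad of straight down, at 10 N to 0.2; below about 5 N it drops. Opening 0.3 mm takes some 10 N off the grip.
- rod_big (a point): Centre of the rod's big end, 100 mm from the pin along the rod's x. The ring's edge lies 27 mm farther.
- rest: Fixed wooden rest. Origin on the bench under the pin of the rod lying on it; x to the big end, y along the pin. Base 90 mm wide (y), 12 mm thick, x -40 to 140 mm. A 20 mm square post bears the small end, both pin ends stay free; pin centre 60 mm above the bench. Two cheeks, tops 55 mm up, steady the big end; the rod lifts straight out.
- green_bay: Fixed empty green steel bay: narrow upright box, open on top, on a foot 150 by 100 mm. Origin: centre of its underside, x along its long side, y across, z up. Inside 118 mm (x) by 27 mm (y), outside 132 by 37 mm, rim about 158 mm above the bench. At the middle of each long wall is an upright slot 22 mm wide with a flared mouth, floor 138 mm above the bench.
- green_bay_seat (a point): Where the pin's centre lies when the rod hangs in the green bay: the bay's middle, 146 mm above the bench. Axes as the bay's. The rod hangs big end down inside, its pin lying across both slots (along the bay's y), the pin's heads outside the long walls, about 3 mm off them; which pin end goes to which side does not matter.
- red_bay: The same bay in red, already holding the copper-coloured old rod. Leave alone.
- old_rod: A copper-coloured rod of the same shape hanging in the red bay. Leave alone.
- piston: Aluminium piston, 58 mm across, 60 mm tall, standing on the bench. Origin: centre of its underside. Leave alone.
- spanner: Steel spanner, 180 mm long, lying flat. Leave alone.
- can: Upright can with a yellow label, 52 mm across, 140 mm tall. Origin: centre of its underside. Leave alone.
Mind the look-alikes: they are no part of the job. What is shaped like the rest but purple or turquoise is not meant.

How it is judged:
By the outcome, as a careful person would: the job done as asked, in the order asked, and still so for the second after the job is handed in, with the robot touching nothing.
It also fails if it takes over 64 s, if anything falls off the work surface, if the arm or the gripper's body presses on something with over 40 N, if the wrist force passes 120 N, or if a joint passes its speed limit or range.

### The arm

A 7-joint arm with a two-finger parallel gripper is mounted at the origin on the work surface. World frame = base frame: x ahead of the robot, y to its left, z up, the work surface at z = 0. Lengths are in m, angles in rad, forces in N, time in s.
With the tool pointing down it reaches from about 0.425 to 0.95 m from the base axis. Payload 4.7 kg.
Tool frame: the origin (TCP) lies midway between the tips of the shut fingers; the grasp point (between the pads) lies manip.hold_point_z behind it (manip.hold_point_z is the distance from the TCP to the grasp point, in m); z points along the fingers, y is the direction in which the jaws open and shut (so a half turn about z gives the same grasp; the last joint's range is limited). The gripper opens to 85 mm and grips with 20 to 120 N. Pads are 22 mm wide; open, the fingers measure 114 mm over their backs; the gripper's body (76 mm by 85 mm) begins 54 mm behind the grasp point. The pads swing forward as they close: fully open they stand 13 mm farther back than shut.
Start: joints at [-1.376, 0.469, -0.049, 1.532, 0.024, 1.141, -0.082], TCP at [0.15, 0.658, 0.231] pointing down, gripper open.
Joint ranges: [-2.59, 2.59], [-0.33, 1.99], [-1.39, 1.29], [0.1, 2.45], [-1.04, 4.18], [0.21, 1.99], [-2.66, 2.66]. Speed limits (rad/s): [2.57, 2.57, 3.14, 3.14, 3.14, 3.14, 3.14].

### API

Orientations are given as [roll, pitch, yaw] about the fixed x, y, z axes, in that order (R = Rz(yaw) Ry(pitch) Rx(roll)).
In Python, from station import manip, snapshot, camera_params, models gives the robot as it stands.
- The arm moves only by the tool drive_tool, never from a script. Its argument "targets" is a list of rows, each a list of 3 entries, a list of its own where there are three numbers: the shift along the tool's x, y, z in m, then the turn, a rotation vector about the tool's x, y, z in rad, then the opening, from 0 (shut) to 1 (fully open). A call has 1 to 5 rows; each row shifts and turns the commanded pose from where the row before left it, along the tool's axes as they then stand; what a row does not reach is not made up. A row lasts 1/8 s, in which the tool goes at most 62.5 mm and 10.7 degrees, less where a joint would pass 70% of its speed; a pose out of reach is approached as far as the arm can. A call is refused whole if a number of a shift passes 0.0625 or a number of a turn 0.188, either way. A call with a gripper value outside its range is refused whole. The fingers move at their own pace and stop on an object; "newtons" is the grip in N (left out, the last holds). Time passes only in rows, so rows that do not move let the fingers close. It gives the time, the measured TCP pose, the force and the opening at its end, in the units of the state.
- manip.sense(): the state, without advancing time (a new reading comes with each control period).
- snapshot(name): name is "side" or "top" or "wrist"; returns the picture (384x512x3 uint8, red, green, blue); there is no depth.
- camera_params(name): a dict with "intrinsics" (3x3 intrinsics, pixels), "dist" ([k1, k2, p1, p2, k3] as OpenCV has them; the pictures are not rectified), "origin" and "attitude" of the camera in the world. Camera axes: x right, y down, z forward; pixel columns grow to the right and rows downward; lengths in m; the calibration is good to about 2 mm. A picture is of the moment at which its call begins: read the wrist's pose just before it. camera_params takes no time and is no camera call; for the wrist camera it gives the pose at the moment of the call.
- manip.finish_job(): hands the job in, once; it reports no verdict.
Trained networks look in the newest picture that a camera, given by its name, has taken for a name from the list of things; names that differ only in an ending like _2 or _b are one class to them, and where a whole thing is asked for, a point or a joint stands for the part that bears it (a point fixed in the world has none). Each returns a list of dicts, best first, with "score" (0 to 1); they miss things now and then, are a little off and sometimes report something else, mostly with a low value. They report only what shows in the picture. A call takes as long as a camera call. They do not tell look-alikes from the thing itself.
- models.search_frame(camera, thing): "extent" ([left, top, width, height] in pixels, round what is visible of it).
- models.silhouettes(camera, thing): "mask" (384x512 bool, what is visible of it) and "extent" ([left, top, width, height] in pixels, round what is visible of it).
- models.spot_point(camera, thing): "xy" ([column, row] in pixels: a listed point, or the origin of a listed thing).
The state is a dict: "time": time; "qpos": joint angles; "qd": joint speeds; "joint_torque": joint torques, N m; "tool_pos": TCP position; "tool_rot": TCP orientation; "contact_force": force on the tool from outside, world axes, zero at the start; "torque": the same for the moment, N m; "width": finger opening in m.
Only numpy, scipy, OpenCV 4.12 (cv2) and the standard library are available. Lean on these libraries where they do the work, as an engineer would, in place of code of your own. Each camera call takes 0.05 s, during which the arm holds its last target.

## Working session

There is one attempt and no reset: what is moved stays moved. The work goes in short steps, Python scripts to look and compute and a tool call to move; the robot and the scene stay as the last step left them, time stands still between calls to the robot, and variables do not carry over. Pictures are saved under pics/ and viewed, and the job is handed in when it is done.

Besides the shell and the picture viewer there is one more tool, called after "Emit:" as name(argument=value, ...) on one line, values as JSON. drive_tool: Moves the arm, as the interface text tells. Its arguments: {"type":"object","properties":{"targets":{"type":"array","items":{"type":"array"}},"newtons":{"type":"number"}},"required":["targets"]}

```bash
mkdir -p pics; ls; python3 - <<'E'
from station import manip, snapshot, camera_params, models
import cv2,numpy as np
for c in("side","top"):
    im=snapshot(c); cv2.imwrite(f"pics/{c}0.png",im[:,:,::-1])
    p=camera_params(c); print(c,p)
    for t in("rod","rest","green_bay","red_bay"):
        print(t,[(round(d['score'],2),np.round(d['extent'])) for d in models.search_frame(c,t)])
    for t in("rod_pin","rod_big","green_bay_seat","green_bay","rest"):
        print(t,[(round(d['score'],2),np.round(d['xy'],1)) for d in models.spot_point(c,t)])
print(manip.sense(), manip.hold_point_z)
E
```

```text
pics
side {'intrinsics': array([[383.64950061,   0.        , 258.00930164],
       [  0.        , 383.64950061, 190.57136856],
       [  0.        ,   0.        ,   1.        ]]), 'dist': array([0.03732828, 0.        , 0.        , 0.        , 0.        ]), 'origin': array([-0.08829985, -0.64053737,  0.64742893]), 'attitude': array([-2.09230055, -0.00919388, -0.73493237])}
rod [(0.57, array([213., 178.,  44.,  28.])), (0.4, array([284., 191.,  20.,  20.]))]
rest [(0.95, array([201., 186.,  67.,  39.])), (0.82, array([128., 211.,  68.,  39.])), (0.75, array([278., 171.,  58.,  30.]))]
green_bay []
red_bay [(0.6, array([258., 189.,  68.,  74.]))]
rod_pin [(0.67, array([222.8, 195.7]))]
rod_big [(0.84, array([254.4, 191. ]))]
green_bay_seat [(0.6, array([371.5, 249.1]))]
green_bay [(0.59, array([359.3, 303.9]))]
rest [(0.87, array([292.9, 196.4])), (0.82, array([222.1, 211.3])), (0.72, array([144.4, 236.2]))]
top {'intrinsics': array([[425.88672662,   0.        , 241.80090299],
       [  0.        , 425.88672662, 185.95449954],
       [  0.        ,   0.        ,   1.        ]]), 'dist':
[... 673 characters left out ...]
ray([226.2, 127.9]))]
{'time': 1.0, 'qpos': array([-1.37589919,  0.46859134, -0.04859262,  1.53247646,  0.02406594,
        1.14100328, -0.08230534]), 'qd': array([-0.00027347,  0.00020324, -0.00129374, -0.0004271 ,  0.0003468 ,
       -0.00086197, -0.00034324]), 'joint_torque': array([ 5.31895221e-04, -5.10179973e+01, -4.64595482e-02, -2.38020194e+01,
        1.08494604e-02,  1.02100192e-03, -1.35979846e-05]), 'tool_pos': array([0.1497612 , 0.65820495, 0.23135065]), 'tool_rot': array([ 3.14149042e+00, -6.97490715e-05,  2.91777885e+00]), 'contact_force': array([ 0.8850824 ,  0.73248853, -0.32656611]), 'torque': array([0.04887646, 0.00517294, 0.01381271]), 'width': 0.08556457998197033} 0.0187
```

View pics/side0.png

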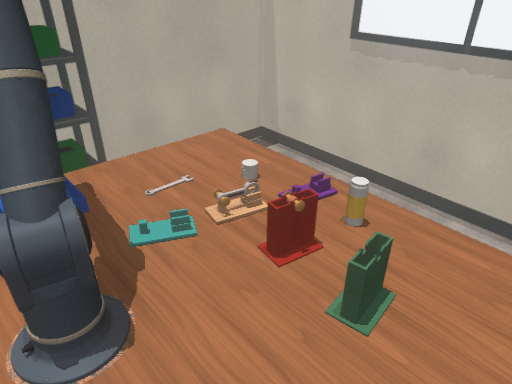

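View pics/top0.png

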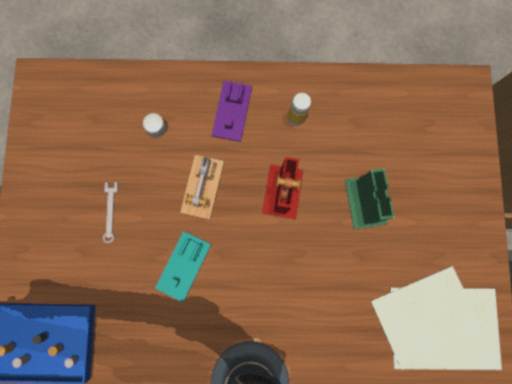

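```bash
cat > h.py <<'E'
import numpy as np,cv2
from scipy.spatial.transform import Rotation as R
from scipy.optimize import least_squares
def Rm(a): return R.from_euler('xyz',a).as_matrix()
def ray(p,uv):
    n=cv2.undistortPoints(np.array([[uv]],float),p['intrinsics'],p['dist'])[0,0]
    return p['origin'],Rm(p['attitude'])@np.array([n[0],n[1],1.])
def onz(p,uv,z):
    o,d=ray(p,uv); return o+d*(z-o[2])/d[2]
def proj(p,X):
    M=Rm(p['attitude']).T; r,_=cv2.Rodrigues(M); t=-M@p['origin']
    return cv2.projectPoints(np.array(X,float).reshape(-1,3),r,t,p['intrinsics'],p['dist'])[0][:,0]
def crop(im,x0,y0,w,h,s,name):
    cv2.imwrite(name,cv2.resize(im[y0:y0+h,x0:x0+w,::-1],None,fx=s,fy=s,interpolation=cv2.INTER_CUBIC))
E
python3 - <<'E'
from h import *
from station import camera_params
t=camera_params('top');s=camera_params('side')
print('pin',onz(t,[197.9,201.6],.06),onz(s,[222.8,195.7],.06))
print('big',onz(t,[205.1,165],.06),onz(s,[254.4,191],.06))
print('seat',onz(t,[382.6,193],.146),onz(s,[371.5,249.1],.146))
print('bay',onz(t,[364.9,200.5],.0),onz(s,[359.3,303.9],.0))
print('rest',onz(t,[200.1,204.1],.0),onz(s,[222.1,211.3],.0))
a=cv2.imread('pics/top0.png')[:,:,::-1];b=cv2.imread('pics/side0.png')[:,:,::-1]
crop(a,170,145,70,80,6,'pics/ct.png');crop(a,330,155,80,80,6,'pics/cg.png');crop(b,190,165,90,65,7,'pics/cs.png');crop(b,310,220,100,110,5,'pics/csg.png')
A=cv2.imread
def pad(i):
    o=np.zeros((600,800,3),np.uint8);return o
m=np.zeros((560,800,3),np.uint8)
c=A('pics/ct.png');m[:480,:420]=c[:480,:420]
c=cv2.resize(A('pics/cg.png'),(380,380));m[:380,420:800]=c
cv2.imwrite('pics/m1.png',m)
E
```

```text
pin [0.48818411 0.15166965 0.06      ] [0.50115496 0.16099506 0.06      ]
big [0.59394356 0.13453671 0.06      ] [0.5911892  0.11969862 0.06      ]
seat [ 0.50623251 -0.3410131   0.146     ] [ 0.51411485 -0.3321882   0.146     ]
bay [ 0.50714813 -0.33661019  0.        ] [ 0.50112174 -0.33505691  0.        ]
rest [0.48916011 0.15106867 0.        ] [0.50198765 0.16917409 0.        ]
```

View pics/m1.png

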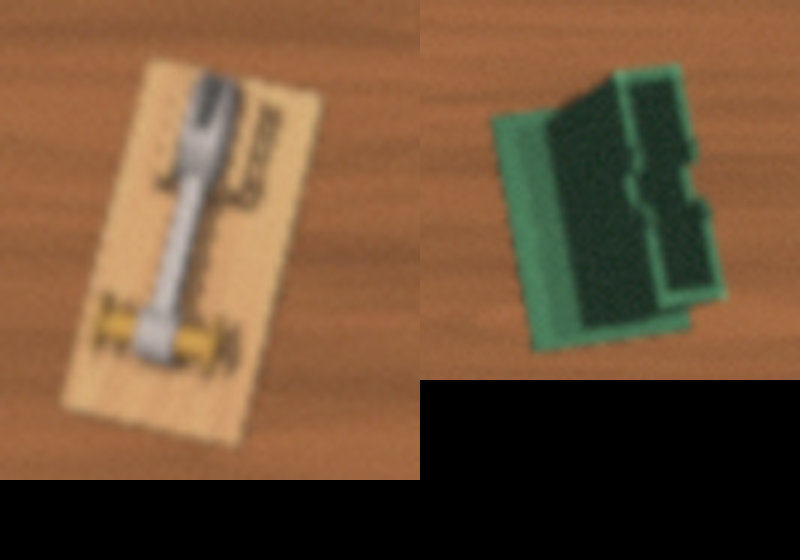

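View pics/cs.png

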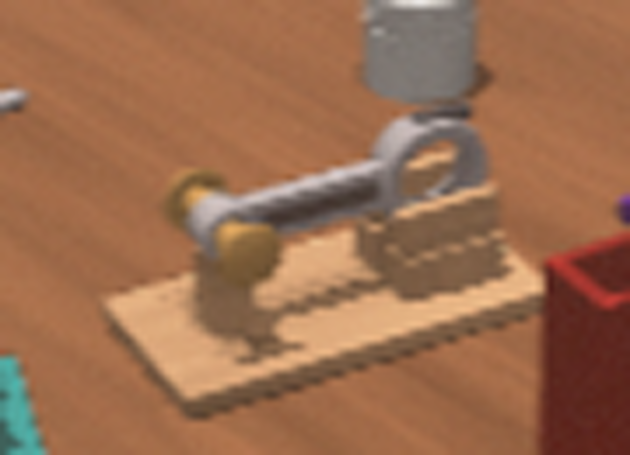

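View pics/csg.png

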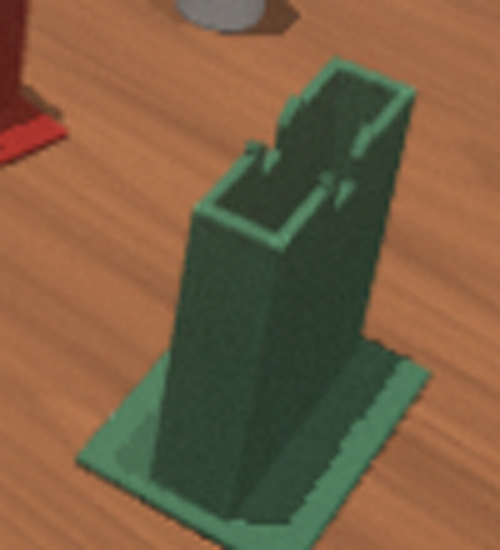

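```bash
cat > fit1.py <<'E'
from h import *
from station import camera_params
t=camera_params('top');s=camera_params('side')
def fit(obs,x0):
    def f(q,full=False):
        c,si=np.cos(q[2]),np.sin(q[2]); r=[]
        for cam,P,uv in obs:
            X=[q[0]+c*P[0]-si*P[1],q[1]+si*P[0]+c*P[1],P[2]]
            r+=list(proj(cam,X)[0]-uv)
        return np.array(r)
    o=least_squares(f,x0,loss='soft_l1'); return o.x,np.round(f(o.x).reshape(-1,2),1)
ct=lambda x,y:np.array([x/6+170-.4,y/6+145-.4]); cs=lambda x,y:np.array([x/7+190-.4,y/7+165-.4])
cg=lambda x,y:np.array([(x-420)/4.75+330-.4,y/4.75+155-.4]); csg=lambda x,y:np.array([x/5+310-.4,y/5+220-.4])
rt=[(t,(.14,.045,.012),ct(152,62)),(t,(.14,-.045,.012),ct(322,94)),(t,(-.04,-.045,.012),ct(240,445)),(t,(-.04,.045,.012),ct(62,405)),
 (t,(0,.031,.06),ct(103,322)),(t,(0,-.031,.06),ct(212,342))]
rs=[(s,(-.04,.045,.012),cs(105,303)),(s,(-.04,-.045,.012),cs(190,402)),(s,(.14,-.045,.012),cs(547,282)),(s,(0,-.031,.06),cs(250,255)),(s,(0,.031,.06),cs(190,197))]
for o in (rt,rs,rt+rs): print('rest',*fit(o,[.49,.15,-.2]))
z=.158
gt=[(t,(.066,.0185,z),cg(615,72)),(t,(.066,-.0185,z),cg(682,65)),(t,(-.066,-.0185,z),cg(726,298)),(t,(-.066,.0185,z),cg(660,307)),]
gs=[(s,(-.066,.0185,z),csg(195,208)),(s,(-.066,-.0185,z),csg(278,249)),(s,(.066,-.0185,z),csg(415,92)),(s,(.066,.0185,z),csg(335,57))]
for o in (gt,gs,gt+gs): print('bay',*fit(o,[.5,-.34,.2]))
E
python3 fit1.py
```

```text
rest [ 0.49240646  0.15633366 -0.20494878] [[-0.6 -1.1]
 [ 0.4 -0.1]
 [ 0.2  0.3]
 [-0.2  0.3]
 [-1.2 -0.6]
 [ 2.1  0.9]]
rest [ 0.4924235   0.15756395 -0.17813919] [[-1.2 -0.4]
 [-0.1 -0.3]
 [ 0.7 -0.1]
 [ 0.7  0.8]
 [-0.2 -0.1]]
rest [ 0.4923325   0.15661845 -0.19971469] [[-1.  -1.1]
 [ 0.1 -0.2]
 [ 0.2  0.3]
 [-0.3  0.4]
 [-1.3 -0.5]
 [ 2.   0.8]
 [-0.8 -0.4]
 [-0.4 -0.2]
 [ 1.1  0.6]
 [ 0.7  1. ]
 [ 0.1 -0. ]]
bay [ 0.50320936 -0.3362764   0.14320274] [[ 0.1 -0.1]
 [-0.2 -0.4]
 [ 0.1  0.3]
 [-0.1  0.2]]
bay [ 0.50018731 -0.33897963  0.15312975] [[-0.9  0.2]
 [ 0.3  0.4]
 [ 0.6 -0.6]
 [-0.1 -0.3]]
bay [ 0.50235588 -0.33745652  0.15162748] [[ 0.4  0.3]
 [ 0.1 -0.1]
 [ 0.8  0.5]
 [ 0.6  0.6]
 [-0.9 -0.7]
 [ 0.2 -0.6]
 [ 0.5 -1.4]
 [-0.1 -1. ]]
```

```bash
cat >> h.py <<'E'
def delta(st,pos,yaw=None):
    "total shift in tool axes at current orientation and tool-z turn for pointing down"
    M=Rm(st['tool_rot'])
    d=M.T@(np.array(pos)-st['tool_pos'])
    if yaw is None: return d,None
    T=R.from_euler('xyz',[np.pi,0,yaw])
    return d,(R.from_matrix(M).inv()*T).as_rotvec()
E
python3 - <<'E'
from h import *
from station import manip,camera_params
st=manip.sense(); print([a for a in dir(manip) if a[0]!='_'])
print(delta(st,[.492,.157,.20],np.pi-.2))
p=camera_params('wrist'); M=Rm(st['tool_rot']); print(M.T@(p['origin']-st['tool_pos']),M.T@Rm(p['attitude']),p['intrinsics'])
E
```

```text
['MotionError', 'finish_job', 'hold_point_z', 'sense']
(array([-0.44494728, -0.41274726,  0.03127742]), array([ 1.03058708e-04, -6.85284965e-05, -2.38138038e-02]))
[ 0.06778056  0.00035164 -0.14267034] [[ 2.02679602e-03 -9.63400015e-01 -2.68060259e-01]
 [ 9.99997940e-01  1.92347054e-03  6.48064327e-04]
 [-1.08739172e-04 -2.68061020e-01  9.63401929e-01]] [[343.24938861   0.         252.62492317]
 [  0.         343.24938861 193.04325066]
 [  0.           0.           1.        ]]
```

Emit:
drive_tool(targets=[[[-0.0445,-0.0413,0],[0,0,-0.005],1],[[-0.0445,-0.0413,0],[0,0,-0.005],1],[[-0.0445,-0.0413,0],[0,0,-0.005],1],[[-0.0445,-0.0413,0],[0,0,-0.005],1],[[-0.0445,-0.0413,0],[0,0,-0.004],1]])

```text
time: 1.62
tool_pos: [0.3245, 0.4075, 0.2317]
tool_rot: [3.141, 0.0, 2.942]
contact_force: [0.7, -0.3, 0.4]
width: 0.0856
```

Emit:
drive_tool(targets=[[[-0.0445,-0.0413,0],[0,0,0],1],[[-0.0445,-0.0413,0],[0,0,0],1],[[-0.0445,-0.0413,0],[0,0,0],1],[[-0.0445,-0.0413,0.01],[0,0,0],1],[[0,0,0],[0,0,0],1]])

```text
time: 2.25
tool_pos: [0.4674, 0.2066, 0.221]
tool_rot: [-3.14, 0.001, 2.932]
contact_force: [-0.9, 0.3, -0.0]
width: 0.0856
```

```bash
python3 - <<'E'
from h import *
from station import manip,snapshot,camera_params,models
st=manip.sense();print(st['time'],st['tool_pos'],st['tool_rot'])
p=camera_params('wrist');im=snapshot('wrist');cv2.imwrite('pics/w1.png',im[:,:,::-1])
for t in('rod_pin','rod_big'):
  for d in models.spot_point('wrist',t): print(t,d['score'],d['xy'],onz(p,d['xy'],.06))
print(delta(st,[.492,.157,.16],np.pi-.2))
E
```

```text
2.25 [0.46744323 0.20660035 0.22103649] [-3.13964394e+00  9.00949763e-04  2.93159507e+00]
rod_pin 0.67 [208.3, 212.8] [0.49421511 0.15886916 0.06      ]
rod_big 0.67 [211.7, 304.8] [0.59040019 0.13853308 0.06      ]
(array([-0.03430185, -0.04327257,  0.06115186]), array([-0.0019532 ,  0.0008912 , -0.00999846]))
```

View pics/w1.png

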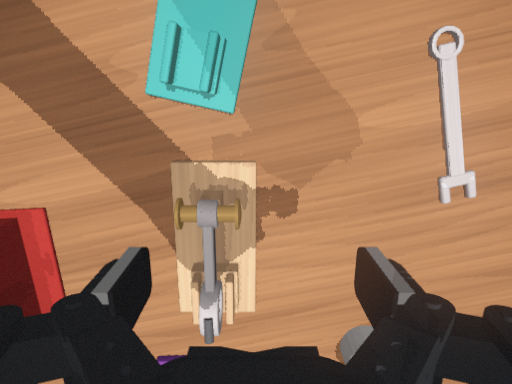

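Emit:
drive_tool(targets=[[[-0.018,-0.021,0.02],[0.002,0,0],1],[[-0.018,-0.021,0.02],[0,0,0],1],[[0,0,0.02],[0,0,0],1],[[0,0,0],[0,0,0],1]])

```text
time: 2.9
tool_pos: [0.4904, 0.1649, 0.1602]
tool_rot: [-3.138, -0.003, 2.945]
contact_force: [-0.3, 0.8, -0.0]
width: 0.0852
```

```bash
python3 - <<'E'
from h import *
from station import manip,snapshot,camera_params,models
st=manip.sense();print(st['time'],st['tool_pos'],st['tool_rot'])
p=camera_params('wrist');im=snapshot('wrist');cv2.imwrite('pics/w2.png',im[:,:,::-1])
for t in('rod_pin','rod_big'):
  for d in models.spot_point('wrist',t): print(t,d['score'],d['xy'],onz(p,d['xy'],.06))
print(delta(st,[.493,.158,.036],np.pi-.2))
E
```

```text
2.9 [0.49040127 0.16490804 0.16022019] [-3.13837509e+00 -2.94819366e-03  2.94464483e+00]
rod_pin 0.82 [244.9, 196.9] [0.49177094 0.1590523  0.06      ]
rod_big 0.7 [245.9, 321.1] [0.59581004 0.13869466 0.06      ]
rod_big 0.63 [244.8, 202.2] [0.49575546 0.15816547 0.06      ]
(array([-0.00426645, -0.0058663 ,  0.12422767]), array([-0.00322206, -0.00294328,  0.00305691]))
```

View pics/w2.png

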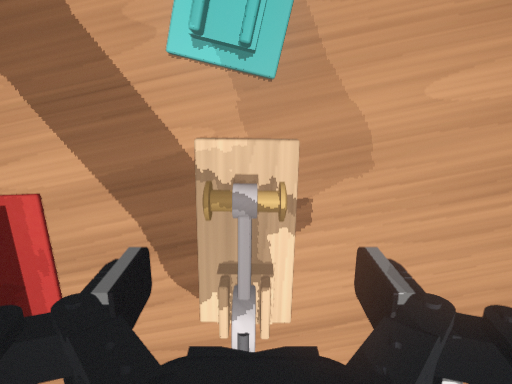

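Emit:
drive_tool(targets=[[[-0.0047,-0.006,0.03],[-0.003,-0.003,0.002],1],[[0,0,0.04],[0,0,0],1],[[0,0,0],[0,0,0],1],[[0,0,0],[0,0,0],1]])

```text
time: 3.55
tool_pos: [0.4966, 0.1576, 0.0929]
tool_rot: [3.139, 0.005, 2.941]
contact_force: [-1.0, -0.1, 0.5]
width: 0.0854
```

```bash
python3 - <<'E'
from h import *
from station import manip,snapshot,camera_params,models
st=manip.sense();print(st['time'],st['tool_pos'],st['tool_rot'])
p=camera_params('wrist');im=snapshot('wrist');cv2.imwrite('pics/w3.png',im[:,:,::-1])
for uv in([245,200.5],):print(uv)
M=Rm(st['tool_rot'])
for z in(-.05,-.03,-.0187,0):
  print(z,proj(p,[st['tool_pos']+M@np.array([0,y,z]) for y in(-.0425,.0425,-.031,.031)]).round(0).tolist())
print(delta(st,[.4935,.158,.036],np.pi-.2))
print(proj(p,[.4935,.158,.06]))
E
```

```text
3.55 [0.4965507  0.15759231 0.09289443] [3.13893159 0.00502673 2.94063935]
[245, 200.5]
-0.05 [[116.0, 321.0], [386.0, 322.0], [152.0, 322.0], [350.0, 322.0]]
-0.03 [[136.0, 288.0], [366.0, 288.0], [167.0, 288.0], [335.0, 288.0]]
-0.0187 [[146.0, 273.0], [357.0, 273.0], [174.0, 273.0], [329.0, 273.0]]
0 [[158.0, 252.0], [345.0, 253.0], [183.0, 252.0], [320.0, 253.0]]
(array([ 0.00335664, -0.0003608 ,  0.05687752]), array([ 0.00265866,  0.005028  , -0.00094661]))
[[251.13977582 220.84936276]]
```

View pics/w3.png

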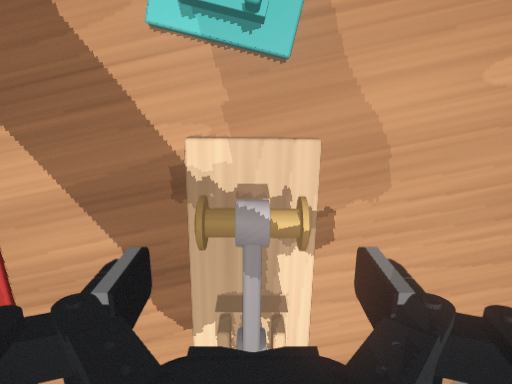

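Emit:
drive_tool(targets=[[[0.002,0,0.03],[0.002,0.004,0],1],[[0,0,0.026],[0,0,0],1],[[0,0,0],[0,0,0],1],[[0,0,0],[0,0,0],1]])

```text
time: 4.1
tool_pos: [0.4949, 0.1576, 0.0369]
tool_rot: [3.141, 0.001, 2.94]
contact_force: [0.9, 0.6, -0.1]
width: 0.0854
```

```bash
python3 - <<'E'
from h import *
from station import manip,snapshot,camera_params,models
st=manip.sense();print(st['time'],st['tool_pos'],st['tool_rot'])
p=camera_params('wrist');im=snapshot('wrist');cv2.imwrite('pics/w4.png',im[:,:,::-1])
im=snapshot('side');crop(im,180,120,120,100,6,'pics/s4.png')
print(delta(st,[.4947,.158,.036],np.pi-.2))
E
```

```text
4.1 [0.49489217 0.15761654 0.03694091] [3.14083352e+00 1.40268169e-03 2.93985753e+00]
(array([0.00026642, 0.00033646, 0.00094079]), array([ 0.00075792,  0.00140334, -0.0017346 ]))
```

View pics/w4.png

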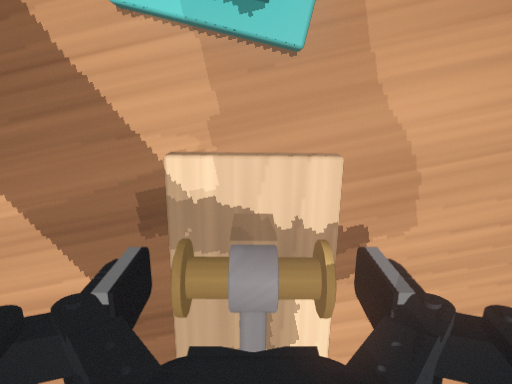

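View pics/s4.png

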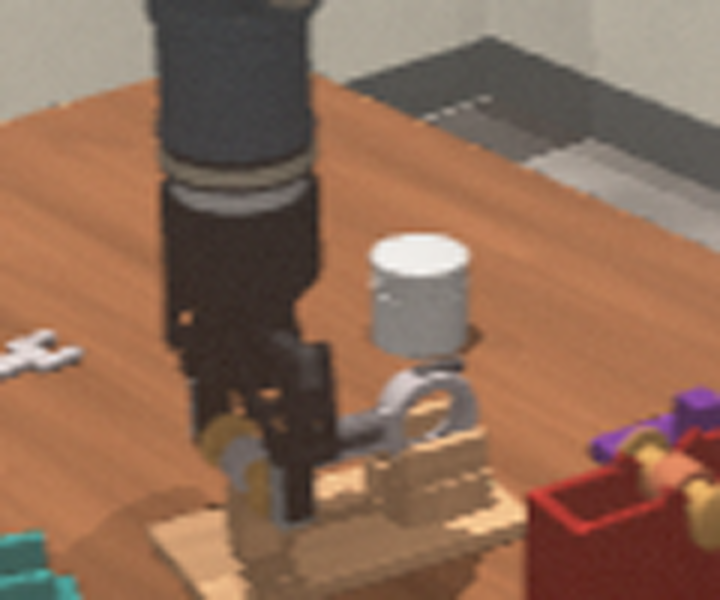

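```bash
python3 - <<'E'
from h import *
from station import manip,camera_params
st=manip.sense();M=Rm(st['tool_rot']);P=lambda *v:st['tool_pos']+M@np.array(v)
p=camera_params('wrist');s=camera_params('side')
for z in(-.013,-.024,-.035):
  X=[P(x,y,z) for y in(.0425,.057) for x in(.011,-.011)]
  print(z,'wrist',proj(p,X).round(0).tolist())
  X=[P(x,-y,z) for y in(.0425,.057) for x in(.011,-.011)]
  print('   side crop',((proj(s,X)-[180,120])*6).round(0).tolist())
print('pin heads side',((proj(s,[[.4947-.031*np.sin(.2)*k,.158+.031*k*np.cos(.2),.06] for k in(-1,1)])-[180,120])*6).round())
print(p['origin'],M.T@(p['origin']-st['tool_pos']))
E
```

```text
-0.013 wrist [[355.0, 242.0], [351.0, 290.0], [391.0, 242.0], [385.0, 290.0]]
   side crop [[270.0, 524.0], [310.0, 512.0], [283.0, 538.0], [324.0, 526.0]]
-0.024 wrist [[364.0, 254.0], [359.0, 305.0], [402.0, 254.0], [395.0, 305.0]]
   side crop [[269.0, 505.0], [310.0, 493.0], [282.0, 519.0], [323.0, 507.0]]
-0.035 wrist [[373.0, 268.0], [368.0, 322.0], [415.0, 268.0], [407.0, 322.0]]
   side crop [[268.0, 485.0], [309.0, 473.0], [282.0, 499.0], [323.0, 487.0]]
pin heads side [[298. 481.]
 [204. 442.]]
[0.42825711 0.17143544 0.1794884 ] [ 0.0677886   0.00037865 -0.1426722 ]
```

```bash
python3 - <<'E'
import cv2
im=cv2.imread('pics/w4.png')
cv2.imwrite('pics/w4z.png',cv2.resize(cv2.convertScaleAbs(im[200:384,60:460],alpha=2.0,beta=20),None,fx=2,fy=2,interpolation=cv2.INTER_CUBIC))
E
```

```text
(no output)
```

View pics/w4z.png

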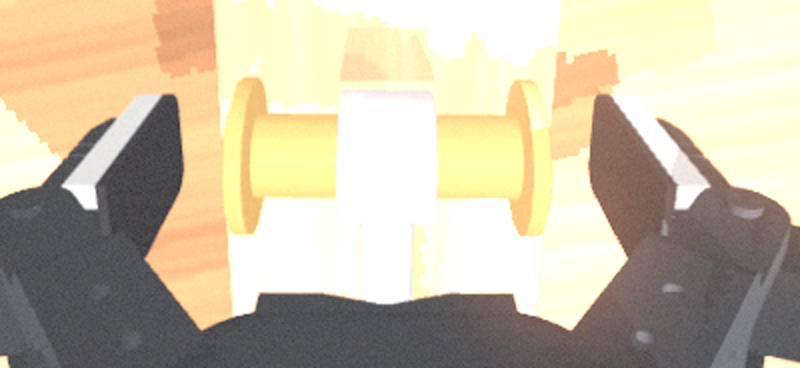

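Emit:
drive_tool(targets=[[[0,0,0.001],[0,0,0],0],[[0,0,0],[0,0,0],0],[[0,0,0],[0,0,0],0],[[0,0,0],[0,0,0],0],[[0,0,0],[0,0,0],0]], newtons=115)

```text
time: 4.82
tool_pos: [0.4942, 0.1571, 0.0357]
tool_rot: [-3.141, 0.0, 2.94]
contact_force: [-1.8, -1.6, 10.1]
width: 0.0592
```

```bash
python3 - <<'E'
from h import *
from station import manip,snapshot,camera_params,models
st=manip.sense();print(st['time'],st['tool_pos'],st['tool_rot'],st['contact_force'],st['torque'],st['width'])
p=camera_params('wrist');im=snapshot('wrist')
cv2.imwrite('pics/w5.png',cv2.resize(cv2.convertScaleAbs(im[200:384,60:460,::-1],alpha=1.7,beta=10),None,fx=2,fy=2,interpolation=cv2.INTER_CUBIC))
E
```

```text
4.825 [0.49423537 0.15709048 0.03573083] [-3.14141370e+00  1.11472842e-05  2.93984389e+00] [-1.80647764 -1.57330122 10.06719391] [-0.22875314  0.4557076   0.07713849] 0.05917775910353441
```

View pics/w5.png

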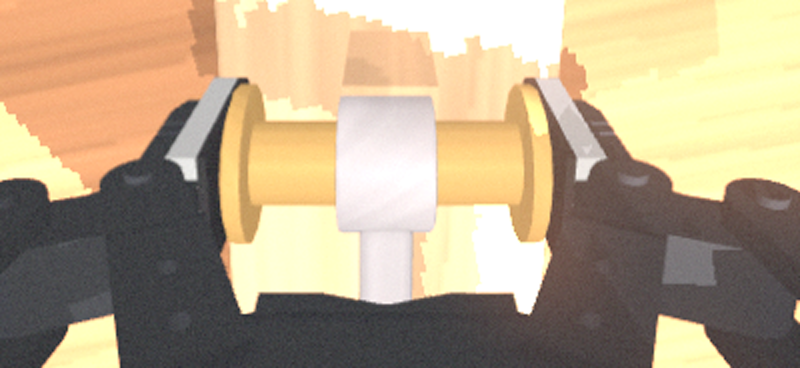

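Emit:
drive_tool(targets=[[[0,0,-0.006],[0,0,0],0],[[0,0,-0.012],[0,0,0],0],[[0,0,-0.02],[0,0,0],0],[[0,0,-0.03],[0,0,0],0],[[0,0,-0.03],[0,0,0],0]])

```text
time: 5.5
tool_pos: [0.4929, 0.1569, 0.1331]
tool_rot: [-3.14, -0.002, 2.94]
contact_force: [0.2, 0.1, -4.6]
width: 0.059
```

```bash
python3 - <<'E'
from h import *
from station import manip,snapshot,camera_params,models
st=manip.sense();print(st['time'],st['tool_pos'],st['tool_rot'],st['contact_force'],st['torque'],st['width'])
im=snapshot('side');crop(im,180,100,120,100,6,'pics/s6.png')
E
```

```text
5.5 [0.49292855 0.15694034 0.13312352] [-3.13980927e+00 -2.36801272e-03  2.93972722e+00] [ 0.20633026  0.05173449 -4.62237902] [0.09656899 0.21924968 0.01288336] 0.05903872697464746
```

View pics/s6.png

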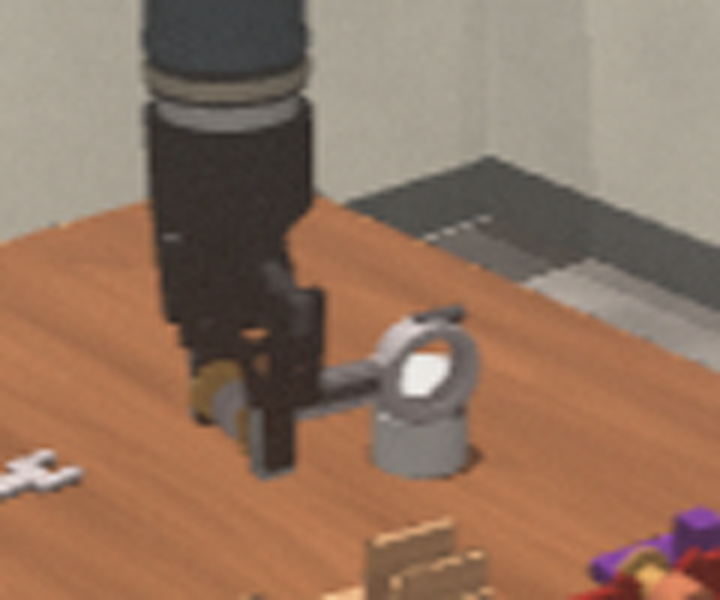

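Emit:
drive_tool(targets=[[[0,0,-0.04],[0,0,0],0],[[0,0,-0.05],[0,0,0],0],[[0,0,-0.05],[0,0,0],0],[[0,0,-0.04],[0,0,0],0],[[0,0,0],[0,0,0],0]])

```text
time: 6.18
tool_pos: [0.4952, 0.1577, 0.3149]
tool_rot: [3.139, 0.004, 2.94]
contact_force: [0.1, 0.1, -5.0]
width: 0.0593
```

Emit:
drive_tool(targets=[[[0,0,0],[0,0,0],0],[[0,0,0],[0,0,0],0]], newtons=80)

```text
time: 6.42
tool_pos: [0.4927, 0.1569, 0.31]
tool_rot: [-3.138, -0.005, 2.94]
contact_force: [0.4, 0.3, -4.4]
width: 0.0588
```

```bash
python3 - <<'E'
from h import *
from station import manip,snapshot,camera_params,models
st=manip.sense();print(st['time'],st['tool_pos'],st['tool_rot'],st['contact_force'],st['torque'],st['width'])
E
```

```text
6.425 [0.49270267 0.15692606 0.30996092] [-3.13795042 -0.00478908  2.93981195] [ 0.42565866  0.30110458 -4.35996099] [0.11570191 0.23199448 0.00740261] 0.05877192225673593
```

Emit:
drive_tool(targets=[[[0,0,0],[0,0,0],0],[[0,0,0],[0,0,0],0],[[0,0,0],[0,0,0],0],[[0,0,0],[0,0,0],0]], newtons=50)

```text
time: 6.92
tool_pos: [0.494, 0.1573, 0.3123]
tool_rot: [-3.141, -0.001, 2.94]
contact_force: [-0.2, 0.1, -4.4]
width: 0.0585
```

```bash
cat > s.py <<'E'
from station import manip
import numpy as np
st=manip.sense();print(st['time'],st['contact_force'].round(2),st['torque'].round(3),np.linalg.norm(st['torque'][:2]).round(3),round(st['width'],5))
E
python3 s.py
```

```text
6.925 [-0.24  0.08 -4.35] [0.041 0.208 0.024] 0.212 0.05851
```

Emit:
drive_tool(targets=[[[0,0,0],[0,0,0],0],[[0,0,0],[0,0,0],0],[[0,0,0],[0,0,0],0],[[0,0,0],[0,0,0],0]], newtons=30)

```text
time: 7.42
tool_pos: [0.4939, 0.1573, 0.3124]
tool_rot: [-3.141, -0.001, 2.94]
contact_force: [-0.2, 0.5, -3.7]
width: 0.0585
```

```bash
python3 s.py
```

```text
7.425 [-0.22  0.49 -3.73] [0.04  0.129 0.005] 0.135 0.05854
```

Emit:
drive_tool(targets=[[[0,0,0],[0,0,0],0],[[0,0,0],[0,0,0],0],[[0,0,0],[0,0,0],0],[[0,0,0],[0,0,0],0]], newtons=20)

```text
time: 7.92
tool_pos: [0.4939, 0.1573, 0.3123]
tool_rot: [-3.141, -0.001, 2.94]
contact_force: [0.2, -0.9, -4.3]
width: 0.059
```

```bash
python3 s.py; python3 - <<'E'
from h import *
from station import manip,snapshot,camera_params,models
im=snapshot('side');crop(im,170,40,120,110,5,'pics/s7.png')
E
```

```text
7.925 [ 0.2  -0.89 -4.27] [ 0.034  0.217 -0.006] 0.22 0.05901
```

View pics/s7.png

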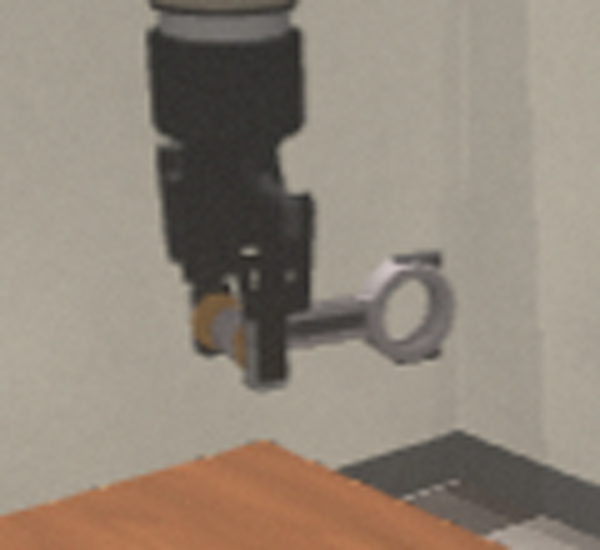

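Emit:
drive_tool(targets=[[[0,0,0],[0,0,0],0.69],[[0,0,0],[0,0,0],0.69],[[0,0,0],[0,0,0],0.69]])

```text
time: 8.35
tool_pos: [0.494, 0.1573, 0.3123]
tool_rot: [-3.141, -0.001, 2.94]
contact_force: [-0.2, -0.6, -4.4]
width: 0.0592
```

```bash
python3 s.py
```

```text
8.35 [-0.22 -0.62 -4.38] [0.033 0.2   0.066] 0.203 0.05924
```

Emit:
drive_tool(targets=[[[0,0,0],[0,0,0],0.7],[[0,0,0],[0,0,0],0.7],[[0,0,0],[0,0,0],0.7]])

```text
time: 8.72
tool_pos: [0.494, 0.1573, 0.3123]
tool_rot: [-3.141, -0.001, 2.94]
contact_force: [-0.5, 0.2, -4.5]
width: 0.0602
```

```bash
python3 s.py
```

```text
8.725 [-0.49  0.19 -4.49] [ 0.048  0.246 -0.001] 0.251 0.06017
```

Emit:
drive_tool(targets=[[[0,0,0],[0,0,0],0.705],[[0,0,0],[0,0,0],0.705],[[0,0,0],[0,0,0],0.705]])

```text
time: 9.1
tool_pos: [0.494, 0.1573, 0.3123]
tool_rot: [-3.141, -0.001, 2.94]
contact_force: [0.6, -0.0, -4.3]
width: 0.0602
```

```bash
python3 s.py
```

```text
9.1 [ 0.64 -0.02 -4.31] [0.029 0.207 0.004] 0.209 0.06017
```

Emit:
drive_tool(targets=[[[0,0,0],[0,0,0],0.708],[[0,0,0],[0,0,0],0.708],[[0,0,0],[0,0,0],0.708]])

```text
time: 9.48
tool_pos: [0.4935, 0.1574, 0.3121]
tool_rot: [-3.14, -0.002, 2.94]
contact_force: [-1.5, -0.7, -5.4]
width: 0.0609
```

```bash
python3 s.py;python3 - <<'E'
from h import *
from station import manip,snapshot,camera_params,models
im=snapshot('side');crop(im,170,40,120,110,5,'pics/s8.png')
E
```

```text
9.475 [-1.52 -0.75 -5.35] [0.039 0.158 0.   ] 0.163 0.06085
```

View pics/s8.png

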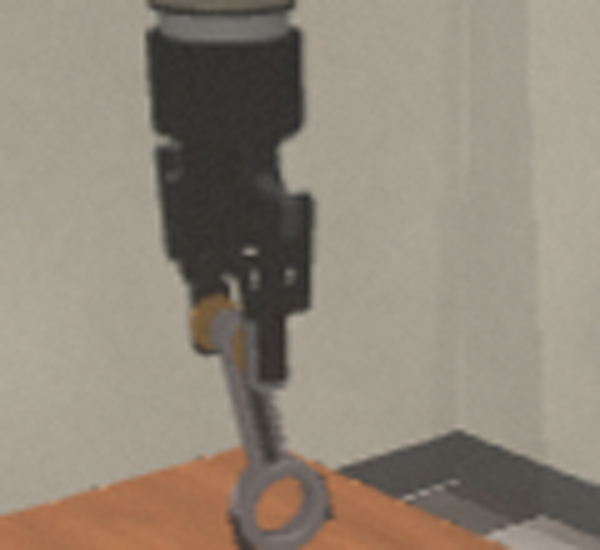

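Emit:
drive_tool(targets=[[[0,0,0],[0,0,0],0.708],[[0,0,0],[0,0,0],0.708],[[0,0,0],[0,0,0],0.708],[[0,0,0],[0,0,0],0.708]])

```text
time: 10.02
tool_pos: [0.494, 0.1573, 0.3123]
tool_rot: [-3.141, -0.001, 2.94]
contact_force: [-0.7, 1.1, -4.1]
width: 0.0606
```

```bash
cat > look.py <<'E'
import sys
from h import *
from station import manip,snapshot,camera_params,models
st=manip.sense();n=sys.argv[1]
a=snapshot('side');crop(a,170,40,120,110,5,'pics/s%s.png'%n)
cv2.imwrite('pics/sf%s.png'%n,a[:,:,::-1])
p=camera_params('side')
r={}
for t in('rod_pin','rod_big'):
  for d in models.spot_point('side',t)[:2]: print(t,round(d['score'],2),d['xy'])
M=Rm(st['tool_rot']); pin=st['tool_pos']+M@np.array([0,0,-.024])
print('pin proj',proj(p,pin))
for a in np.arange(-.6,.61,.2): print(round(a,1),proj(p,pin+M@np.array([-.1*np.sin(a),0,.1*np.cos(a)])).round(1))
E
python3 s.py; python3 look.py 9
```

```text
10.025 [-0.67  1.11 -4.07] [0.046 0.019 0.024] 0.049 0.06063
rod_pin 0.74 [359.4, 305.0]
rod_pin 0.73 [217.1, 104.4]
rod_big 0.96 [227.0, 141.2]
rod_big 0.58 [219.3, 108.0]
pin proj [[217.56638105 106.31663692]]
-0.6 [[199.6 139.8]]
-0.4 [[205.9 141.9]]
-0.2 [[212.5 142.6]]
0.0 [[219.2 141.9]]
0.2 [[225.6 139.9]]
0.4 [[231.7 136.7]]
0.6 [[237.2 132.3]]
```

View pics/s9.png

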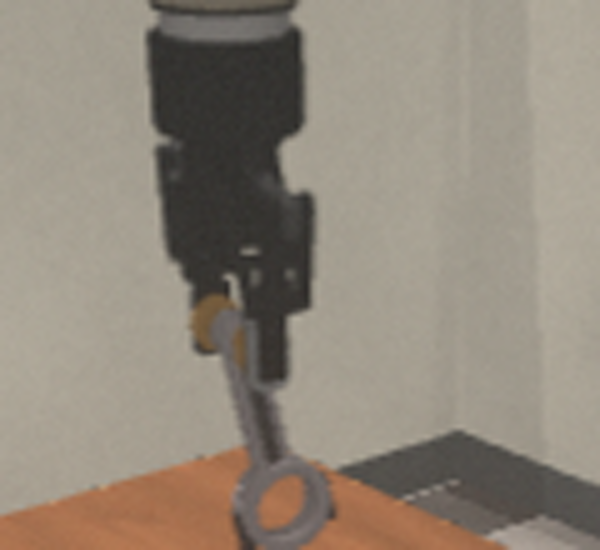

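Emit:
drive_tool(targets=[[[0,0,0],[0,0,0],0],[[0,0,0],[0,0,0],0],[[0,0,0],[0,0,0],0],[[0,0,0],[0,0,0],0]], newtons=115)

```text
time: 10.68
tool_pos: [0.4939, 0.1573, 0.3123]
tool_rot: [-3.141, -0.001, 2.94]
contact_force: [0.2, 1.2, -3.1]
width: 0.059
```

```bash
python3 s.py; python3 look.py 10; python3 - <<'E'
from h import *
from station import manip,snapshot,camera_params
st=manip.sense()
yaw=.15+np.pi
print(delta(st,[.502,-.337,.345],yaw))
im=snapshot('wrist');cv2.imwrite('pics/w10.png',im[:,:,::-1]); print(st['qpos'])
E
```

```text
10.675 [ 0.15  1.18 -3.11] [ 0.062 -0.004  0.014] 0.062 0.05904
rod_pin 0.8 [218.8, 108.1]
rod_big 0.77 [226.4, 140.5]
pin proj [[217.54797919 106.32795602]]
-0.6 [[199.6 139.8]]
-0.4 [[205.9 141.9]]
-0.2 [[212.5 142.6]]
0.0 [[219.1 141.9]]
0.2 [[225.6 139.9]]
0.4 [[231.7 136.7]]
0.6 [[237.2 132.3]]
(array([-0.10692891, -0.4826864 , -0.03233976]), array([-0.00075586, -0.00121288, -0.3518097 ]))
[-0.60175371  0.14257507  0.24062551  1.80173784 -0.03604292  1.20295496
  1.01852196]
```

View pics/w10.png

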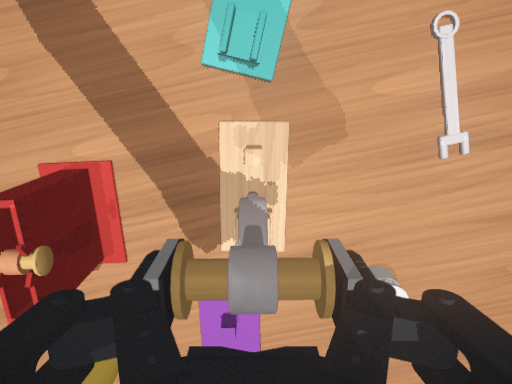

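```bash
python3 - <<'E'
from h import *
from station import manip,snapshot,camera_params
st=manip.sense();M=Rm(st['tool_rot']);p=camera_params('wrist')
pin=st['tool_pos']+M@np.array([0,0,-.024])
for a in(-.2,0,.1,.2,.3):
  d=np.array([-np.sin(a),0,np.cos(a)]);n=np.array([np.cos(a),0,np.sin(a)])
  print(a,proj(p,[pin+M@(.1*d+.027*(np.cos(t)*d+np.sin(t)*n)) for t in np.linspace(0,1.57,4)])[:,1].round(),proj(p,pin+M@(.0*d)).round())
E
```

```text
-0.2 [159. 143. 133. 134.] [[251. 280.]]
0 [192. 176. 165. 163.] [[251. 280.]]
0.1 [209. 192. 180. 178.] [[251. 280.]]
0.2 [225. 208. 196. 192.] [[251. 280.]]
0.3 [242. 225. 212. 207.] [[251. 280.]]
```

Emit:
drive_tool(targets=[[[-0.0065,-0.03,-0.01],[0,0,0],0],[[-0.0132,-0.06,-0.01],[0,0,0],0],[[-0.0132,-0.06,-0.01],[0,0,0],0],[[-0.0132,-0.06,-0.003],[0,0,0],0],[[-0.0132,-0.06,0],[0,0,0],0]])

```text
time: 11.5
tool_pos: [0.498, -0.121, 0.3462]
tool_rot: [-3.141, 0.001, 2.94]
contact_force: [1.5, 0.5, -5.0]
width: 0.0588
```

Emit:
drive_tool(targets=[[[-0.0132,-0.06,0],[0,0,0],0],[[-0.0132,-0.06,0],[0,0,0],0],[[-0.0132,-0.06,0],[0,0,0],0],[[-0.008,-0.035,0],[0,0,0],0],[[0,0,0],[0,0,-0.1],0]])

```text
time: 12.12
tool_pos: [0.4999, -0.3434, 0.3454]
tool_rot: [-3.138, -0.002, 3.036]
contact_force: [-0.4, 0.8, -4.7]
width: 0.0585
```

Emit:
drive_tool(targets=[[[0,0,0],[0,0,-0.12],0],[[0,0,0],[0,0,-0.12],0],[[0,0,0],[0,0,-0.012],0],[[0,0,0],[0,0,0],0]])

```text
time: 12.62
tool_pos: [0.5015, -0.3392, 0.3456]
tool_rot: [-3.141, -0.001, -2.993]
contact_force: [0.5, -0.2, -3.7]
width: 0.0589
```

```bash
python3 s.py; python3 - <<'E'
from h import *
from station import manip,snapshot,camera_params
st=manip.sense()
print(st['tool_pos'],st['tool_rot'],st['qpos'])
print(delta(st,[.502,-.337,.345],.15+np.pi))
im=snapshot('wrist');cv2.imwrite('pics/w11.png',im[:,:,::-1])
im=snapshot('side');cv2.imwrite('pics/s11.png',im[:,:,::-1])
E
```

```text
12.625 [ 0.49 -0.22 -3.73] [-0.018  0.047 -0.018] 0.051 0.05893
[ 0.50150403 -0.33922397  0.34559804] [-3.14110731e+00 -1.46037897e-03 -2.99273631e+00] [ 0.10577303  0.29855871  0.55081916  1.57336318 -0.1583606   1.31555578
  2.39668185]
(array([-0.00082119,  0.0021261 ,  0.00059581]), array([-0.00048451, -0.00146066, -0.0011433 ]))
```

View pics/w11.png

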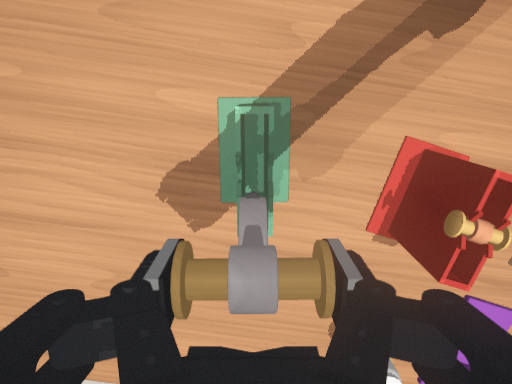

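View pics/s11.png

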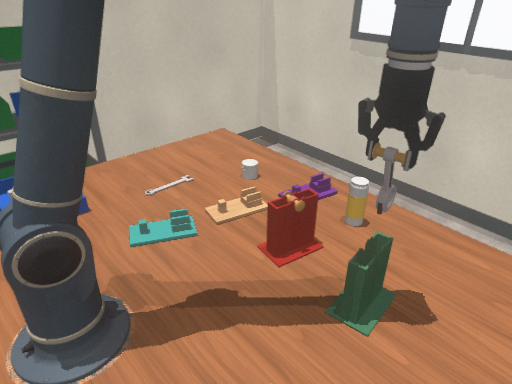

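```bash
python3 - <<'E'
from h import *
from station import manip,camera_params
st=manip.sense();p=camera_params('wrist')
for z in(0,.006,.01):
  X=np.array([onz(p,uv,z) for uv in([218,97],[290,97],[289,201.5],[220,201.5])])
  print(z,X[:,:2].round(4).tolist(),X.mean(0),np.linalg.norm(X[0]-X[1]),np.linalg.norm(X[2]-X[1]), np.arctan2(*(X[2]+X[3]-X[0]-X[1])[1::-1]))
im=cv2.imread('pics/w11.png')[:,:,::-1]; crop(im,200,80,110,170,3.5,'pics/w11z.png')
E
```

```text
0 [[0.4405, -0.3962], [0.4256, -0.2986], [0.5732, -0.2732], [0.5887, -0.3746]] [ 5.06969059e-01 -3.35669283e-01  2.77555756e-17] 0.09877344269285568 0.1497807576880649 0.15730684526897246
0.006 [[0.4404, -0.3956], [0.4257, -0.2992], [0.5715, -0.2742], [0.5868, -0.3743]] [ 0.50608218 -0.33583159  0.006     ] 0.09756005056626937 0.14794076115521165 0.1573068452689723
0.01 [[0.4403, -0.3953], [0.4258, -0.2996], [0.5704, -0.2748], [0.5855, -0.3741]] [ 0.50549093 -0.33593979  0.01      ] 0.09675112248187849 0.14671409679997624 0.15730684526897248
```

View pics/w11z.png

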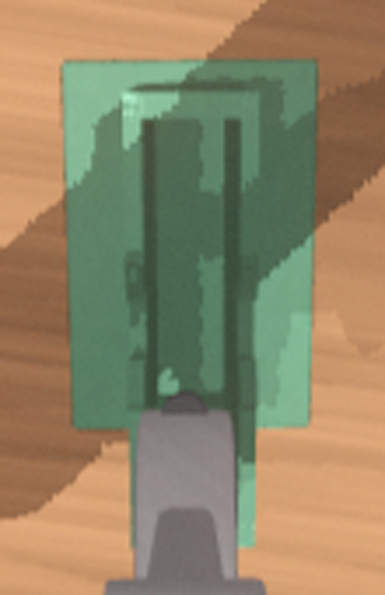

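```bash
python3 - <<'E'
from h import *
from station import manip,camera_params
p=camera_params('wrist')
Z=lambda x,y:[200+x/3.5-.4,80+y/3.5-.4]
X=np.array([onz(p,Z(*c),.158) for c in((123,88),(258,88),(257,547),(132,547))])
print(X[:,:2].round(4).tolist(),X.mean(0),np.linalg.norm(X[0]-X[1]),np.linalg.norm(X[2]-X[1]), np.arctan2(*(X[2]+X[3]-X[0]-X[1])[1::-1]))
print(onz(p,Z(190,320),.158))
for a in([.506,-.336],[.502,-.3375]):
  c,s=np.cos(.155),np.sin(.155)
  print(a,[((proj(p,[a[0]+c*x-s*y,a[1]+s*x+c*y,.158])[0]-[199.6,79.6])*3.5).round().tolist() for x,y in((-.066,.0185),(-.066,-.0185),(.066,-.0185),(.066,.0185),(-.011,.0185),(.011,.0185),(-.011,-.0185),(.011,-.0185))])
E
```

```text
[[0.4432, -0.3646], [0.4378, -0.329], [0.5675, -0.3074], [0.5731, -0.3439]] [ 0.50538205 -0.33622836  0.158     ] 0.03599650687530812 0.13151659963023288 0.16136450834679475
[ 0.50285639 -0.3373569   0.158     ]
[0.506, -0.336] [[262.0, 89.0], [123.0, 90.0], [131.0, 550.0], [256.0, 550.0], [259.0, 293.0], [258.0, 369.0], [127.0, 293.0], [128.0, 370.0]]
[0.502, -0.3375] [[259.0, 73.0], [120.0, 74.0], [128.0, 537.0], [253.0, 536.0], [256.0, 278.0], [256.0, 355.0], [123.0, 278.0], [125.0, 355.0]]
```

Emit:
drive_tool(targets=[[[0.001,0.0027,0],[0,0,-0.007],0],[[0,0,0],[0,0.1,0],0],[[0,0,0],[0,0.1,0],0],[[0,0,0],[0,0,0],0],[[0,0,0],[0,0,0],0]])

```text
time: 13.35
tool_pos: [0.4996, -0.337, 0.3457]
tool_rot: [-3.141, -0.2, -2.985]
contact_force: [-1.1, -0.6, -5.3]
width: 0.0589
```

```bash
cat > l2.py <<'E'
import sys
from h import *
from station import manip,snapshot,camera_params
n=sys.argv[1]
st=manip.sense();M=Rm(st['tool_rot']);p=camera_params('wrist')
im=snapshot('wrist');cv2.imwrite(f'pics/w{n}.png',im[:,:,::-1])
print(st['time'],st['tool_pos'],st['tool_rot'],st['qpos'].round(2),st['contact_force'],st['width'])
pin=st['tool_pos']+M@np.array([0,0,-.024]); print('pin',pin,'err',M.T@(np.array([.505,-.336,pin[2]])-pin),'pin y dir yaw',np.arctan2(M[0,1],-M[1,1])) 
for C in([.505,-.336,.157],):
  c,s=np.cos(C[2]),np.sin(C[2])
  W=lambda x,y,z:[C[0]+c*x-s*y,C[1]+s*x+c*y,z]
  o=im[:,:,::-1].copy()
  def L(a,b):
    q=proj(p,[a,b]);cv2.line(o,*[tuple(int(v) for v in u.round()) for u in q],(255,0,255),1)
  for hx,hy,z in((.066,.0185,.158),(.075,.05,.004)):
    k=[W(-hx,-hy,z),W(hx,-hy,z),W(hx,hy,z),W(-hx,hy,z)]
    for i in range(4): L(k[i],k[(i+1)%4])
  L(W(-.011,-.03,.158),W(-.011,.03,.158));L(W(.011,-.03,.158),W(.011,.03,.158))
crop(o[:,:,::-1],150,60,210,240,2.5,f'pics/wo{n}.png')
a=snapshot('side');crop(a,300,60,160,260,2.3,f'pics/s{n}.png')
E
python3 l2.py 12
```

```text
13.35 [ 0.49963627 -0.3370398   0.34571507] [-3.14086655 -0.20029722 -2.9853328 ] [ 0.07  0.39  0.56  1.48 -0.06  1.48  2.35] [-1.12312708 -0.63480595 -5.25987791] 0.05889277092241154
pin [ 0.50435044 -0.33627947  0.36923525] err [-0.00067144  0.00017488 -0.00013644] pin y dir yaw -2.9851883366059067
```

View pics/wo12.png

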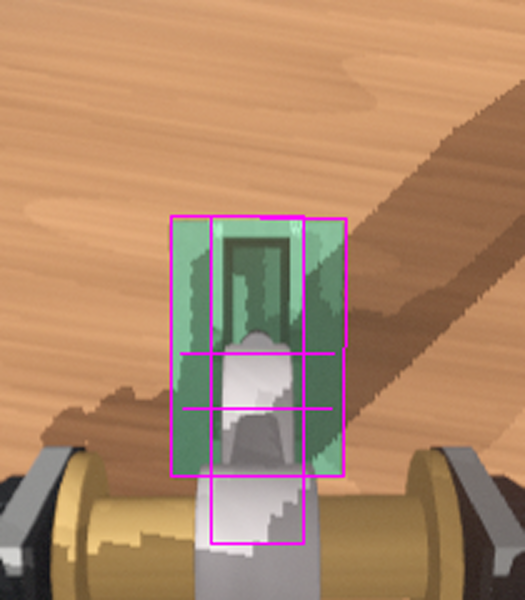

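View pics/s12.png

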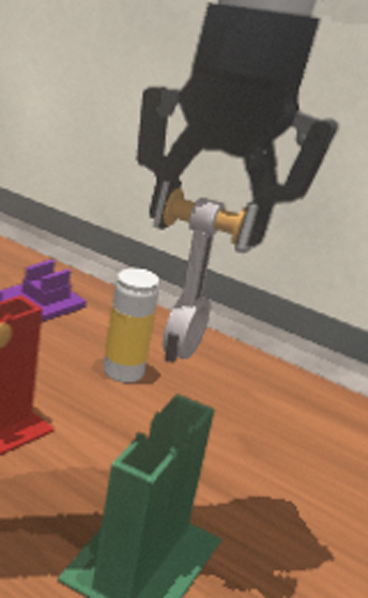

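Emit:
drive_tool(targets=[[[-0.0076,0,0.0338],[0,0,0],0],[[-0.0069,0,0.0338],[0,0,0],0],[[0,0,0],[0,0,0],0],[[0,0,0],[0,0,0],0]])

```text
time: 13.95
tool_pos: [0.5011, -0.3375, 0.2783]
tool_rot: [-3.139, -0.199, -2.986]
contact_force: [-0.6, -0.2, -4.5]
width: 0.0587
```

```bash
python3 l2.py 13
```

```text
13.95 [ 0.50105962 -0.33754714  0.27830975] [-3.13928061 -0.19901316 -2.98554672] [ 0.08  0.43  0.55  1.57 -0.08  1.34  2.35] [-0.58029607 -0.18893049 -4.45914859] 0.05867051087034674
pin [ 0.50573818 -0.33675491  0.30183598] err [0.00059981 0.00086074 0.00011898] pin y dir yaw -2.9850896212059044
```

View pics/wo13.png

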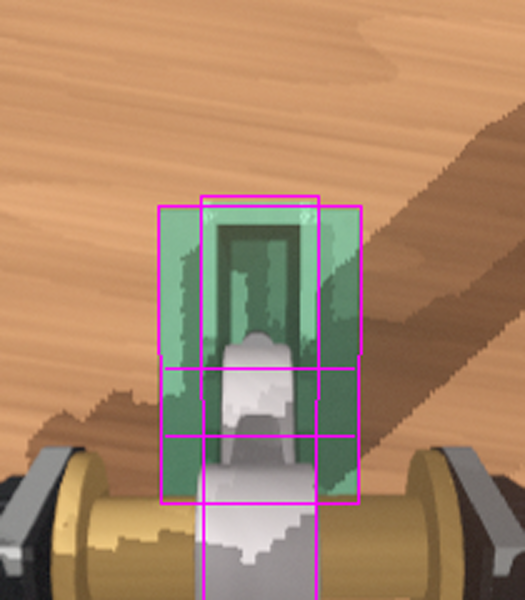

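View pics/s13.png

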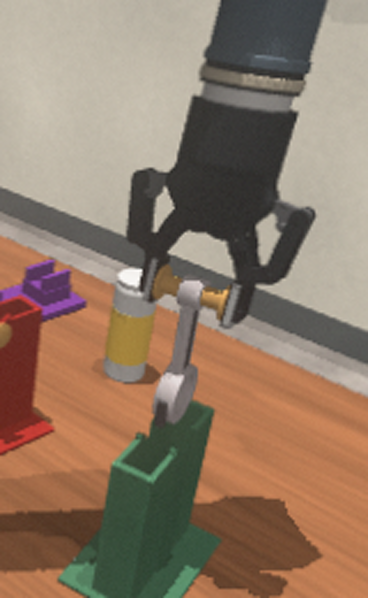

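Emit:
drive_tool(targets=[[[-0.0034,0.0007,0.0196],[0,0,0],0],[[-0.004,0,0.0196],[0,0,0],0],[[-0.004,0,0.0196],[0,0,0],0],[[0,0,0],[0,0,0],0],[[0,0,0],[0,0,0],0]])

```text
time: 14.68
tool_pos: [0.5009, -0.3368, 0.2182]
tool_rot: [-3.139, -0.199, -2.985]
contact_force: [-0.2, -0.2, -4.0]
width: 0.0587
```

```bash
python3 l2.py 14
```

```text
14.675 [ 0.50086902 -0.33676693  0.21821764] [-3.13934525 -0.19918353 -2.98485373] [ 0.09  0.48  0.53  1.65 -0.11  1.23  2.36] [-0.15912584 -0.15365111 -4.03325657] 0.05873770801287565
pin [ 0.50555123 -0.33597237  0.24174306] err [5.37937800e-04 5.89945665e-05 1.08455897e-04] pin y dir yaw -2.9844090411989743
```

View pics/wo14.png

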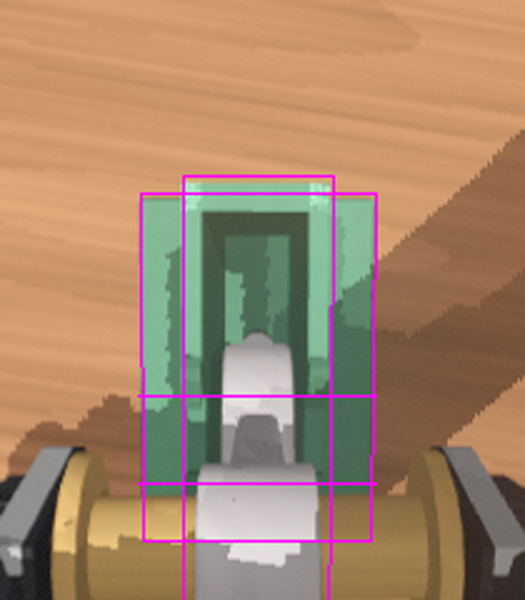

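View pics/s14.png

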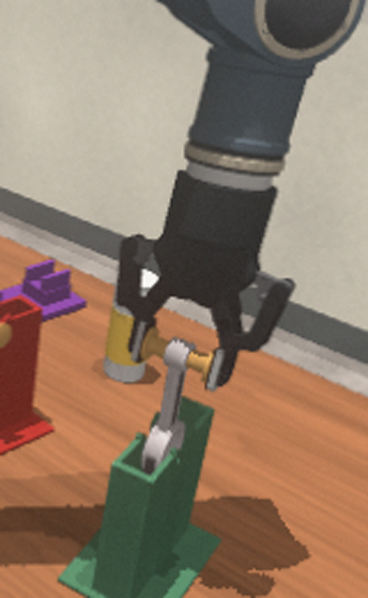

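```bash
python3 - <<'E'
from h import *
im=cv2.imread('pics/w14.png')[:,:,::-1]; im=cv2.convertScaleAbs(im,alpha=1.5); crop(im,195,120,110,120,5,'pics/w14z.png')
from station import camera_params
p=camera_params('wrist'); C=[.505,-.336,.157]; c,s=np.cos(C[2]),np.sin(C[2])
for x in(-.075,-.066,-.059,-.02,-.016,-.011,.011): print(x,((proj(p,[C[0]+c*x,C[1]+s*x,.158 if x>-.07 else .004])[0]-[194.5,119.5])*5).round())
E
```

```text
-0.075 [292.  89.]
-0.066 [290.  51.]
-0.059 [290. 108.]
-0.02 [289. 423.]
-0.016 [289. 454.]
-0.011 [289. 494.]
0.011 [288. 667.]
```

View pics/w14z.png

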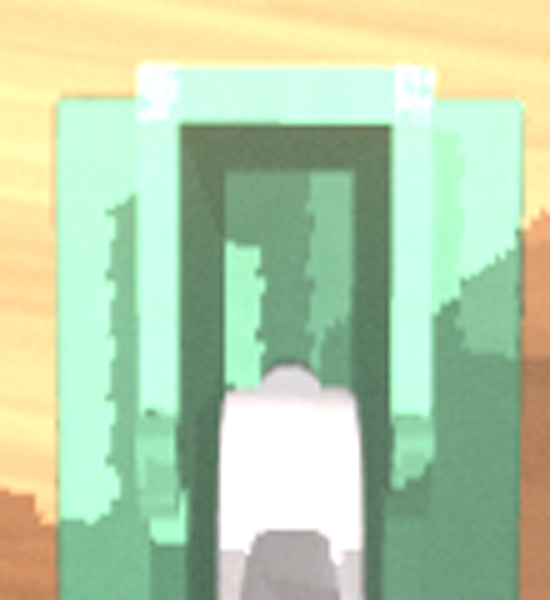

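Emit:
drive_tool(targets=[[[-0.0055,0,0.0196],[0,0,0],0],[[-0.004,0,0.0196],[0,0,0],0],[[0,0,0],[0,0,0],0],[[0,0,0],[0,0,0],0]])

```text
time: 15.28
tool_pos: [0.5018, -0.3361, 0.1765]
tool_rot: [-3.141, -0.201, -2.985]
contact_force: [-0.0, -0.3, -4.0]
width: 0.059
```

```bash
python3 l2.py 15;  python3 - <<'E'
from h import *
im=cv2.imread('pics/w15.png')[:,:,::-1]; im=cv2.convertScaleAbs(im,alpha=1.5); crop(im,155,90,200,200,3,'pics/w15z.png')
from station import camera_params
p=camera_params('wrist'); C=[.507,-.336,.157]; c,s=np.cos(C[2]),np.sin(C[2])
for x in(-.075,-.066,-.059,-.02,-.016,-.011,.011): print(x,((proj(p,[C[0]+c*x,C[1]+s*x,.158 if x>-.07 else .004])[0]-[154.5,89.5])*3).round())
E
```

```text
15.275 [ 0.501791   -0.33613142  0.17647312] [-3.14057641 -0.20117285 -2.98461359] [ 0.1   0.52  0.52  1.69 -0.13  1.15  2.36] [-0.03192985 -0.32777879 -4.04941841] 0.05900469596032875
pin [ 0.50652387 -0.33535761  0.19998909] err [ 0.00157318 -0.00039593  0.00032122] pin y dir yaw -2.9844105262978995
-0.075 [293. 135.]
-0.066 [290.  97.]
-0.059 [290. 140.]
-0.02 [290. 373.]
-0.016 [290. 397.]
-0.011 [290. 426.]
0.011 [289. 553.]
```

View pics/w15z.png

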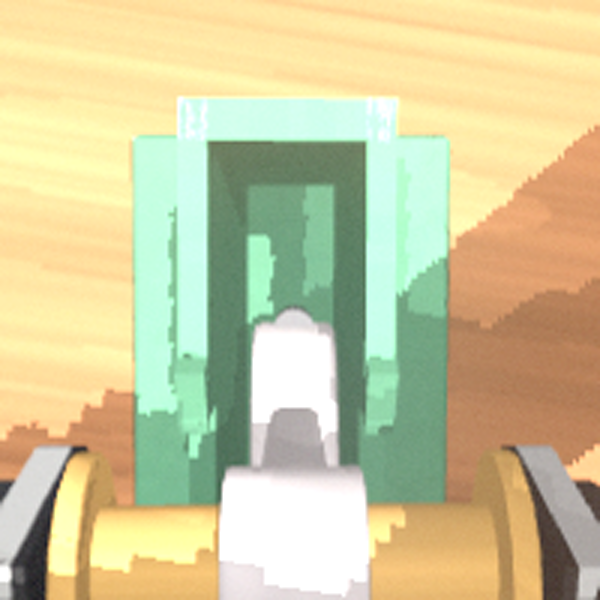

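View pics/s15.png

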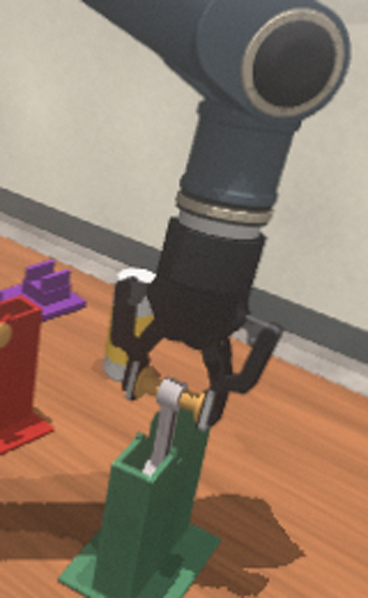

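Emit:
drive_tool(targets=[[[-0.0044,-0.001,0.0196],[0,0,0],0],[[-0.0036,0,0.0176],[0,0,0],0],[[0,0,0],[0,0,0],0],[[0,0,0],[0,0,0],0]])

```text
time: 15.88
tool_pos: [0.5022, -0.337, 0.1381]
tool_rot: [-3.141, -0.202, -2.985]
contact_force: [-0.3, 0.1, -3.9]
width: 0.0589
```

```bash
python3 l2.py 16;  python3 - <<'E'
from h import *
im=cv2.imread('pics/w16.png')[:,:,::-1]; im=cv2.convertScaleAbs(im,alpha=1.5); crop(im,155,100,200,200,3,'pics/w16z.png')
im=cv2.imread('pics/s16.png')[:,:,::-1]; crop(im,80,300,200,240,2.5,'pics/s16z.png')
E
```

```text
15.875 [ 0.50217934 -0.33701514  0.13813015] [-3.14087921 -0.20158565 -2.9846112 ] [ 0.11  0.56  0.51  1.72 -0.14  1.08  2.37] [-0.3421421   0.12653707 -3.91430967] 0.058929505206523305
pin [ 0.50692293 -0.33624697  0.16164415] err [0.00182299 0.00054483 0.00037216] pin y dir yaw -2.984468350355436
```

View pics/w16z.png

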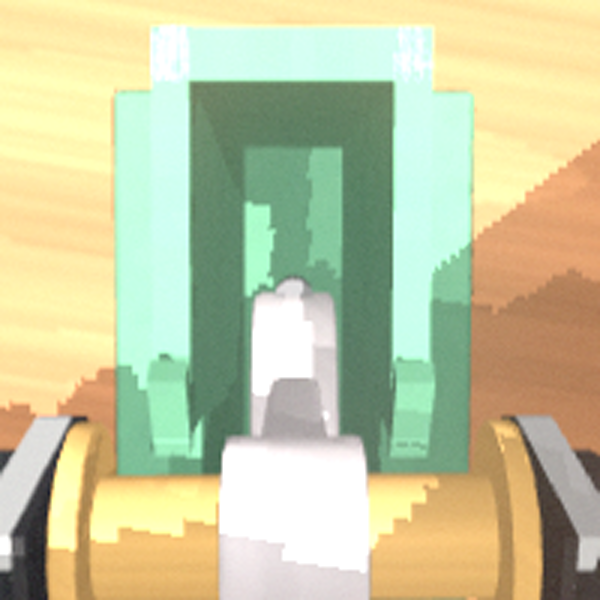

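View pics/s16z.png

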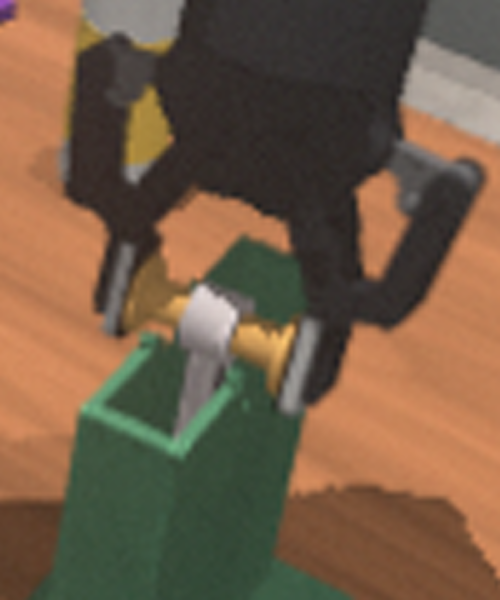

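Emit:
drive_tool(targets=[[[-0.0014,0,0.0068],[0,0,0],0],[[-0.0012,0,0.0059],[0,0,0],0],[[0,0,0],[0,0,0],0],[[0,0,0],[0,0,0],0]])

```text
time: 16.48
tool_pos: [0.5022, -0.3369, 0.1253]
tool_rot: [-3.141, -0.201, -2.985]
contact_force: [1.3, -1.0, -4.1]
width: 0.0588
```

```bash
python3 l2.py 17;  python3 - <<'E'
from h import *
im=cv2.imread('pics/w17.png')[:,:,::-1]; im=cv2.convertScaleAbs(im,alpha=1.5); crop(im,155,120,200,200,3,'pics/w17z.png')
E
```

```text
16.475 [ 0.50218457 -0.33686006  0.12528275] [-3.14102508 -0.20134619 -2.98450971] [ 0.11  0.58  0.5   1.73 -0.15  1.06  2.38] [ 1.34143101 -0.9674067  -4.07452599] 0.058818068694055745
pin [ 0.50692306 -0.33609574  0.1487979 ] err [0.00184634 0.00039562 0.00037664] pin y dir yaw -2.9843961987324654
```

View pics/w17z.png

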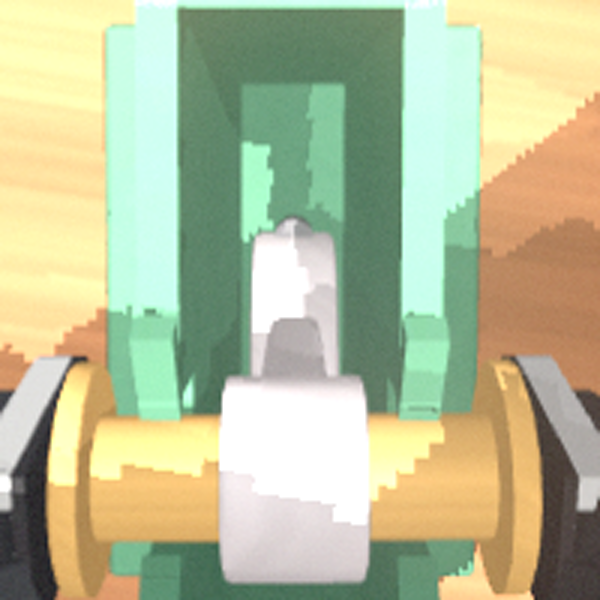

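Emit:
drive_tool(targets=[[[-0.0004,0,0.002],[0,0,0],0],[[0,0,0],[0,0,0],0]])

```text
time: 16.82
tool_pos: [0.5024, -0.337, 0.1235]
tool_rot: [-3.141, -0.201, -2.985]
contact_force: [0.7, 0.5, -1.9]
width: 0.0587
```

Emit:
drive_tool(targets=[[[-0.0002,0,0.001],[0,0,0],0],[[0,0,0],[0,0,0],0]])

```text
time: 17.08
tool_pos: [0.5024, -0.337, 0.1233]
tool_rot: [-3.141, -0.201, -2.985]
contact_force: [-1.0, 1.4, 6.2]
width: 0.0589
```

Emit:
drive_tool(targets=[[[0,0,0],[0,0,0],0.7],[[0,0,0],[0,0,0],0.71],[[0,0,0],[0,0,0],0.72],[[0,0,0],[0,0,0],0.76],[[0,0,0],[0,0,0],0.8]])

```text
time: 17.7
tool_pos: [0.5018, -0.3367, 0.1218]
tool_rot: [-3.142, -0.202, -2.985]
contact_force: [0.4, 0.1, -0.6]
width: 0.0689
```

Emit:
drive_tool(targets=[[[0,0,0],[0,0,0],0.9],[[0,0,0],[0,0,0],0.95],[[0,0,0],[0,0,0],0.95],[[0,0,0],[0,0,0],0.95]])

```text
time: 18.2
tool_pos: [0.5021, -0.3368, 0.1222]
tool_rot: [-3.141, -0.201, -2.984]
contact_force: [0.5, 0.1, 1.0]
width: 0.0815
```

```bash
python3 l2.py 18;  python3 - <<'E'
from h import *
im=cv2.imread('pics/w18.png')[:,:,::-1]; im=cv2.convertScaleAbs(im,alpha=1.5); crop(im,115,100,280,220,2.5,'pics/w18z.png')
E
```

```text
18.2 [ 0.50213014 -0.33679663  0.12224098] [-3.1411343  -0.20135274 -2.98439173] [ 0.11  0.58  0.5   1.73 -0.15  1.05  2.38] [0.48360882 0.10180529 0.99453625] 0.0814854152396391
pin [ 0.50686911 -0.33603432  0.1457561 ] err [0.0018035  0.00032669 0.00036798] pin y dir yaw -2.9843000600737066
```

View pics/w18z.png

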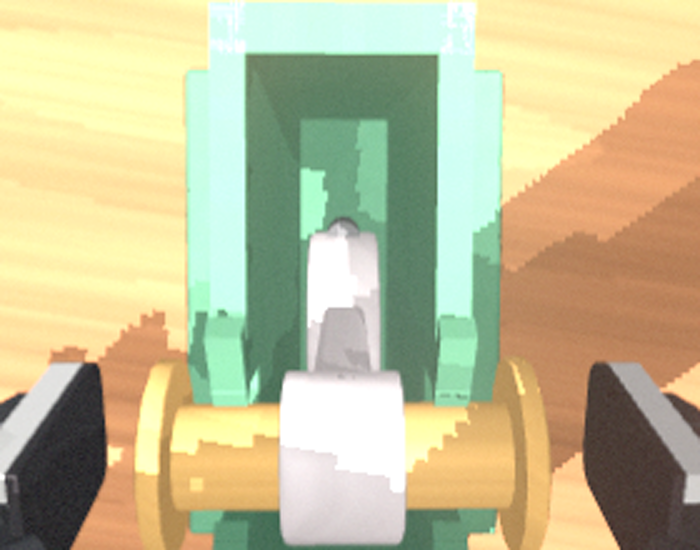

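View pics/s18.png

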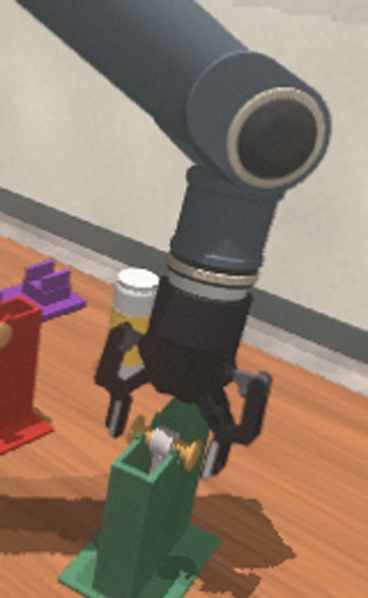

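Emit:
drive_tool(targets=[[[0.002,0,-0.0098],[0,0,0],1],[[0.004,0,-0.0196],[0,0,0],1],[[0.008,0,-0.039],[0,0,0],1],[[0.01,0,-0.049],[0,0,0],1],[[0.008,0,-0.039],[0,0,0],1]])

```text
time: 18.92
tool_pos: [0.5022, -0.3374, 0.2858]
tool_rot: [-3.139, -0.198, -2.985]
contact_force: [0.6, -0.3, -0.3]
width: 0.0853
```

Emit:
drive_tool(targets=[[[0,0,0],[0,0,0],1],[[0,0,0],[0,0,0],1],[[0,0,0],[0,0,0],1]])

```text
time: 19.3
tool_pos: [0.5016, -0.3362, 0.281]
tool_rot: [3.141, -0.203, -2.984]
contact_force: [0.9, -1.4, 0.1]
width: 0.0852
```

```bash
python3 l2.py 19; python3 - <<'E'
from h import *
from station import snapshot
a=snapshot('top');b=snapshot('side')
cv2.imwrite('pics/t19.png',a[:,:,::-1]); crop(b,240,130,180,200,3,'pics/s19z.png')
E
```

```text
19.3 [ 0.50157347 -0.33624447  0.28096232] [ 3.1407357  -0.20293762 -2.98410389] [ 0.08  0.43  0.55  1.57 -0.08  1.35  2.35] [ 0.86592813 -1.38409812  0.05778739] 0.08518784424190841
pin [ 0.50635397 -0.33550613  0.3044698 ] err [ 0.00138564 -0.00027565  0.00028489] pin y dir yaw -2.9842766033777215
```

View pics/w19.png

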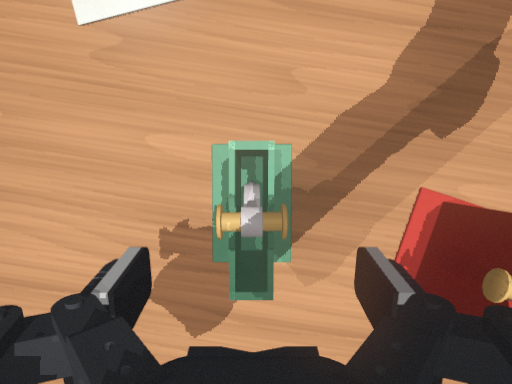

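View pics/s19z.png

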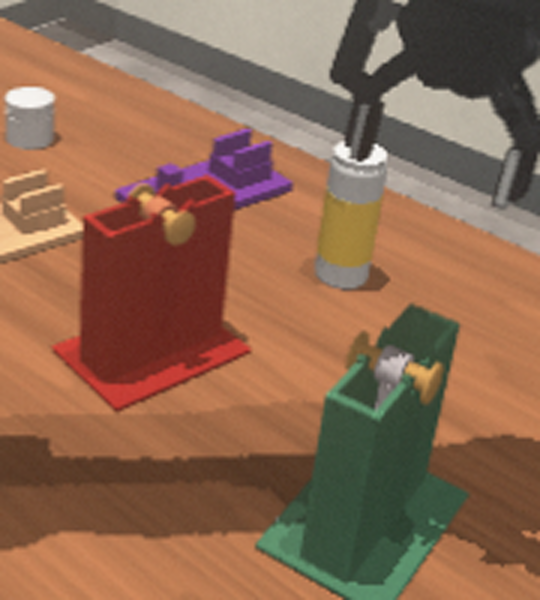

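View pics/t19.png

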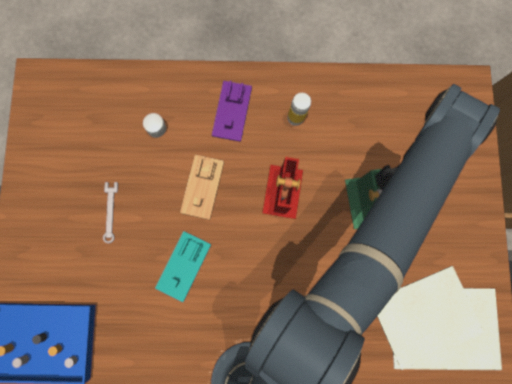

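The wrist picture shows the pin lying across both slots, heads at (218,221) and (285,221) outside the walls, with the ring hanging below. The side and top pictures show everything else where it was, and the gripper is clear.

```bash
python3 -c "
from station import manip
print(manip.finish_job())"
```

```text
the job is handed in; nothing more can be done
None
```

The job is done and handed in at about 19.5 s. The rod hangs big end down in the green bay, with its pin across both slots.

- **Lift:** I gripped the pin heads at 115 N and lifted the rod level off the wooden rest. The side picture and a wrist moment of about 0.24 N m both confirmed it was level.
- **Swing:** Lowering the commanded force to 20 N did not loosen the grip, so I opened the fingers slightly. At opening 0.708 the rod swung down and came to rest about 0.2 rad from vertical. I gripped it again at 115 N while it hung still.
- **Placing:** I carried it over the green bay and tilted the tool 0.2 rad so the rod hung upright. I lowered it until the pin touched the slot floors (+6 N on the wrist), opened the fingers and backed off straight up.

**Last checks:** The final wrist and side pictures show the pin in both slots, its heads outside the walls and the ring inside. The gripper is clear, with contact force near zero. In the side and top pictures the red bay, old rod, piston, spanner and can look unmoved.

**Disagreements:** The fixed cameras put the pin and the bay about 2–5 mm away in x from where the wrist camera saw them. I followed the wrist camera, and the fit bore that out. In the final top picture the arm hides most of the green bay, so that view does not confirm the placing.

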